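# Check a coin sensor with the copper reference block

## Robot

A 7-joint arm with a two-finger parallel gripper is mounted at the origin on the work surface. World frame = base frame: x ahead of the robot, y to its left, z up, the work surface at z = 0. Lengths are in m, angles in rad, forces in N, time in s.
With the tool pointing down it reaches from about 0.4 to 0.85 m from the base axis. Payload 10.4 kg.
Tool frame: the origin (TCP) lies between the finger pads; the fingertips stand 11 mm ahead of it and the grasp point (between the pads) lies 8 mm behind it; z points along the fingers, y is the direction in which the jaws open and shut (so a half turn about z gives the same grasp; the last joint's range is limited). The gripper opens to 87 mm and grips with 3 to 60 N. Pads are 19 mm wide; open, the fingers measure 117 mm over their backs; the gripper's body (75 mm by 190 mm) begins 51 mm behind the grasp point.
Start: joints at [-1.266, 0.332, -0.065, 1.46, 0.022, 1.35, -0.088], TCP at [0.201, 0.592, 0.234] pointing down, gripper open.
Joint ranges: [-2.6, 2.6], [-0.5, 2.12], [-1.47, 1.34], [0.16, 2.42], [-1.27, 4.41], [0.06, 2.06], [-2.6, 2.6]. Speed limits (rad/s): [2.22, 2.22, 2.79, 2.79, 3.14, 3.14, 3.14].

## Interface

Orientations are given as a unit quaternion [x, y, z, w].
In Python, from bench import r, eyes gives the robot as it stands.
- The arm moves only by the shell command python3 -m inch 'ROWS' [FORCE]. ROWS is a JSON object of lists of equal length, an entry for each row: "translation": the shift along the world's x, y, z scaled (see below), a list of three; "rot": the turn, a rotation vector about the world's x, y, z scaled (see below), a list of three; "jaw": the finger opening in mm, from 0 to 87. In form: {"translation": [[tx, ty, tz], ...], "rot": [[ax, ay, az], ...], "jaw": [jaw, ...]}. A call has 1 to 20 rows; each row is the pose to reach, as a shift and turn from the pose measured when the call began; what a row does not reach only later rows make up. The controller multiplies each number of a shift by 100 mm and each number of a turn by 60 degrees. A row lasts 1/10 s, in which the tool goes at most 50 mm and 8.59 degrees, less where a joint would pass 70% of its speed; a pose out of reach is approached as far as the arm can. A call with a number of a shift or a turn outside -1 to 1 is refused whole. A call with a gripper value outside its range is refused whole. The fingers move at their own pace and stop on an object; FORCE is the grip in N (left out, the last holds). Time passes only in rows, so rows that repeat a pose let the fingers close. It gives the time, the measured TCP pose, the force and the opening at its end, in the units of the state.
- r.read_state(): the state, without advancing time (a new reading comes with each control period).
- eyes.camera(name): name is "side" or "top"; returns the picture (384x512x3 uint8, blue, green, red); there is no depth.
- eyes.calibration(name): a dict with "fx", "fy", "cx", "cy" (pixels), "R" (3x3) and "t" (3): a world point X has camera coordinates R X + t. Camera axes: x right, y down, z forward; pixel columns grow to the right and rows downward; lengths in m; the calibration is good to about 2 mm. A picture is of the moment at which its call begins. calibration takes no time and is no camera call.
- r.close_job(): hands the job in, once; it reports no verdict.
The state is a dict: "time": time; "joint_positions": joint angles; "joint_vel": joint speeds; "joint_torque": joint torques, N m; "ee_pos": TCP position; "eef_rot": TCP orientation; "ft_force": force on the tool from outside, world axes, zero at the start; "torque": the same for the moment, N m; "width": finger opening in m.
Only numpy, scipy, OpenCV 4.12 (cv2) and the standard library are available. Lean on these libraries where they do the work, as an engineer would, in place of code of your own. Each camera call takes 0.05 s, during which the arm holds its last target. There are 200 camera calls.

## Task

Slide the tray of test slugs along the bench into the side bay of the grey coin acceptor until it is fully home against the stop, with the slugs still in their tray. Then pick up the copper reference block by its rib, tilt it to match the sloping sensor plate on top of the acceptor, and press its flat underside flush on the plate, centred and square, until the spring-backed plate has sunk about half of its 10 mm travel, without bottoming it. Finish while still gripping the block and holding it pressed there; leave the other things on the bench where they are.

Things in the scene. Friction and masses are not known exactly. Their poses are not given: they have to be found in the camera images.
- acceptor: Grey steel acceptor housing, fixed. Main block 120 (x) x 130 (y) x 46 mm high, origin on the bench under its middle. Against its -y side a coin column, 120 x 50 x 70 mm high, with a small sprung rubber-edged flap on its -x face. A tray bay opens in its +y face; a sloping cradle with the sensor plate stands on its roof.
- bay_mouth (a point): Middle of the bay's mouth, on the bench at (0, 65, 0) mm in the acceptor's frame. The bay is 72 mm wide (x), 36 mm high, floored by the bench, and runs 120 mm along -y to a stop face. Two steel guides 28 mm high flare out from the mouth to 18 mm before it (gap widening from 72 to about 89 mm).
- cradle_hinge (a point): Middle of the cradle's hinge line (along y) at its low edge, (-55, 0, 54) mm in the acceptor's frame. The cradle, 110 x 104 mm, rises towards the acceptor's +x at a slope of 0.25 to 0.6 rad, different each time; its hinge is stiff and stays put under pushes of up to 25 N on the plate.
- sensor_face (a point): Centre of the top face of the aluminium sensor plate (76 mm up the slope along x, 60 mm across along y, 6 mm thick), whose face is 18 mm above the cradle's. z is the outward normal (up and towards the acceptor's -x side), x points up the slope, y as the acceptor's y. The point moves with the plate.
- sensor_plate (a joint): How far the sensor plate has sunk along its normal into the cradle, in m: 0 = out, 0.010 = bottomed. Spring: it begins to sink at about 3 N, and takes 1.2 N more per mm (9 N at 5 mm); it springs back when let go.
- coin_tray: Open aluminium tray 66 (x) x 120 (y) x 20 mm high, walls 3 mm, three pockets along y, 0.18 to 0.29 kg, loose. Origin at the centre of its underside. Black handle rib beyond its +y end: 14 mm thick in x, y 96 to 138, z 6 to 48 mm (low neck between). Fully home, -y end first, its axes match the acceptor's and its origin is at y = +5 mm in the acceptor's frame.
- tray_grip (a point): Point to grip in the tray's handle rib: at (0, 115, 33) mm in the tray's frame; the rib is pinched across x (14 mm).
- ref_block: Copper reference block, 0.2 to 0.28 kg, loose: flat base 56 (x) x 44 (y) x 10 mm, and a rib on top 36 (x) x 14 (y) mm reaching to z = 47 mm. Origin at the centre of the flat underside, z up out of the base towards the rib. Lies on the acceptor's robot side or beyond its column. Either way round along x fits.
- block_grip (a point): Point to grip in the block's rib: at (0, 0, 34) mm in its frame; the rib is pinched across y (14 mm). The gripper must have it here at the end.
- slug0: Brass test slug, disc of 25 mm diameter x 9 mm, loose in the -y end pocket of the tray; origin at the centre of its underside.
- slug1: Steel test slug, disc of 25 mm diameter x 9 mm, loose in the middle pocket of the tray; origin at the centre of its underside.
- slug2: Copper test slug, disc of 25 mm diameter x 9 mm, loose in the handle-end pocket of the tray; origin at the centre of its underside.
- edge_clamp: Bystander: small steel edge clamp with wooden grip lying down, about 55 x 100 x 26 mm.
- button_a: Bystander: chrome coin return button, 32 mm diameter x 26 mm.
- button_b: Bystander: a second such button.
- coin_scoop: Bystander: green steel coin scoop, pan 90 x 60 x 26 mm with a 75 mm handle.
- screwdriver: Bystander: screwdriver lying down.
- jar: Bystander: small jar, 48 mm diameter x 60 mm.

How it is judged:
On the way, in this order (a step that is already met when the one before it is completed fails the run):
1. the loaded tray is fully home in the bay, slugs aboard (y of coin_tray in the frame of acceptor between -0.003 and 0.01 m and x of coin_tray in the frame of acceptor between -0.007 and 0.007 m and z of coin_tray in the frame of acceptor between -0.004 and 0.006 m and x of slug0 in the frame of coin_tray between -0.033 and 0.033 m and y of slug0 in the frame of coin_tray between -0.06 and 0.06 m and z of each of slug0, slug1, slug2 in the frame of coin_tray below 0.02 m and x of slug1 in the frame of coin_tray between -0.033 and 0.033 m and y of slug1 in the frame of coin_tray between -0.06 and 0.06 m and x of slug2 in the frame of coin_tray between -0.033 and 0.033 m and y of slug2 in the frame of coin_tray between -0.06 and 0.06 m), for 0.2 s.
2. the copper block is held flush, centred and pressed on the sensor plate (all of step 1 and x of ref_block in the frame of sensor_face between -0.009 and 0.009 m and y of ref_block in the frame of sensor_face between -0.009 and 0.009 m and z of ref_block in the frame of sensor_face between -0.002 and 0.002 m and angle between the z axis of ref_block and the z axis of sensor_face, either way round below 0.04 rad and angle between the x axis of ref_block and the x axis of sensor_face, either way round below 0.12 rad and value of joint sensor_plate between 0.002 and 0.0085 m and contact force between the fingers and ref_block above 2 N and distance between the grasp point and block_grip below 0.025 m), for 0.3 s.
At the end, for the whole second after the job is handed in: Tray home within 5 mm along the bay, on the bench, its three slugs inside; block within 2 mm and 0.04 rad of flush on the sensor face, centred within 9 mm each way, square within 0.12 rad, gripped within 25 mm of block_grip; plate sunk 2 to 8.5 mm; bystanders within 20 mm of their start (all of step 2); the arm keeps its last pose, push and grip.
It fails at once if the sensor plate is bottomed (value of joint sensor_plate above 0.0097 m).
It fails at once if a bystander is shifted by more than 20 mm (distance of any of edge_clamp, button_a, button_b, coin_scoop, screwdriver, jar from where it was at the start of the episode above 0.02 m).
It also fails if it takes over 64 s, if anything falls off the work surface, if the arm or the gripper's body presses on something with over 40 N, if the wrist force passes 120 N, or if a joint passes its speed limit or range.

## Working session

There is one attempt and no reset: what is moved stays moved. The work goes in short steps, Python scripts to look and compute and a shell command to move; the robot and the scene stay as the last step left them, time stands still between calls to the robot, and variables do not carry over. Pictures are saved under pics/ and viewed, about 8 in all and at most 12, crops included, and the job is handed in when it is done.

```bash
ls; mkdir -p pics; python3 - <<'E'
from bench import r, eyes
import cv2, numpy as np
np.set_printoptions(precision=4,suppress=True)
for n in ("top","side"):
    im=eyes.camera(n); cv2.imwrite(f"pics/{n}0.png",im); cv2.imwrite(f"pics/{n}0v.png",cv2.resize(im,(800,600),interpolation=cv2.INTER_CUBIC))
    c=eyes.calibration(n); print(n,c, -np.array(c["R"]).T@np.array(c["t"]))
s=r.read_state(); print(s)
E
```

```text
pics
top {'fx': 434.714161577333, 'fy': 434.714161577333, 'cx': 256.6483039331611, 'cy': 195.66733987888915, 'R': array([[ 0.0298, -0.9994, -0.0194],
       [-0.9898, -0.0268, -0.1396],
       [ 0.139 ,  0.0234, -0.99  ]]), 't': array([-0.0241,  0.5975,  1.0018])} [ 0.4529 -0.0315  1.0747]
side {'fx': 378.3907394682332, 'fy': 378.3907394682332, 'cx': 254.81088050627804, 'cy': 189.16717608374796, 'R': array([[-0.9952, -0.0974, -0.0069],
       [-0.046 ,  0.53  , -0.8467],
       [ 0.0861, -0.8424, -0.532 ]]), 't': array([0.6049, 0.0899, 0.8743])} [0.5309 0.7477 0.5453]
{'time': 0.1, 'joint_positions': array([-1.2656,  0.3328, -0.0647,  1.4609,  0.0216,  1.3499, -0.0885]), 'joint_vel': array([ 0.0007, -0.0013,  0.0011, -0.0026,  0.0011, -0.0003,  0.0005]), 'joint_torque': array([  0.0023, -62.4535,   0.0252, -39.0717,  -0.0612,   0.0366,
         0.0001]), 'ee_pos': array([0.2011, 0.5914, 0.2328]), 'eef_rot': array([ 0.1631,  0.9866, -0.0006, -0.0001]), 'ft_force': array([-0.8597,  0.4231, -0.1104]), 'torque': array([-0.0471,  0.0124, -0.0368]), 'width': 0.08673950813292451}
```

View pics/top0v.png

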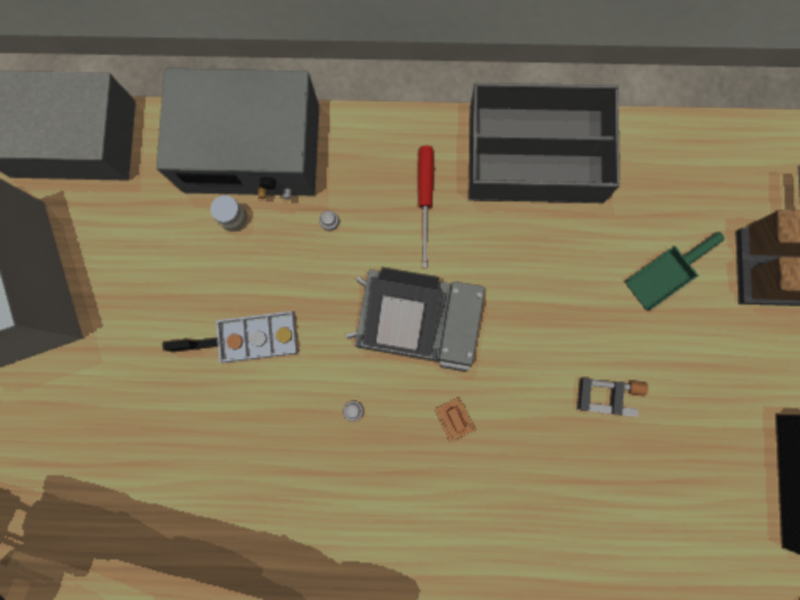

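View pics/side0v.png

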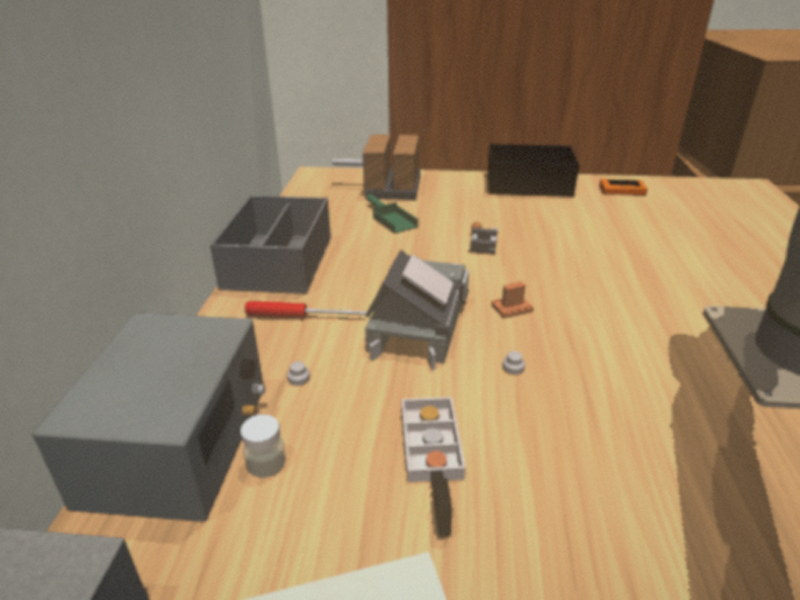

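The top view (800x600) shows the tray at (257,338) with its handle pointing left to (180,345). The acceptor is at (405,315) with its column on the right and the plate at (400,322), and the copper block is at (455,418). The side view shows the same layout, with the plate at (428,281) and the block at (513,300). Next I'll enlarge both for corners.

```bash
python3 - <<'E'
import cv2, numpy as np
def crop(n,x0,y0,w,h,s,o):
    im=cv2.imread(f"pics/{n}0.png")[y0:y0+h,x0:x0+w]
    im=cv2.resize(im,None,fx=s,fy=s,interpolation=cv2.INTER_CUBIC); im=cv2.convertScaleAbs(im,alpha=1.4)
    for k in range(0,w,20):
        cv2.putText(im,str(x0+k),(k*s,8),0,.3,(0,0,255),1); cv2.line(im,(k*s,0),(k*s,h*s),(0,90,0),1) if k%20==0 else 0
    for k in range(0,h,20):
        cv2.putText(im,str(y0+k),(0,k*s+10),0,.3,(0,0,255),1); cv2.line(im,(0,k*s),(w*s,k*s),(0,90,0),1)
    cv2.imwrite(f"pics/{o}.png",im)
crop("top",215,165,100,120,5,"topc")
crop("side",225,155,125,115,5,"sidec")
E
```

```text
(no output)
```

View pics/topc.png

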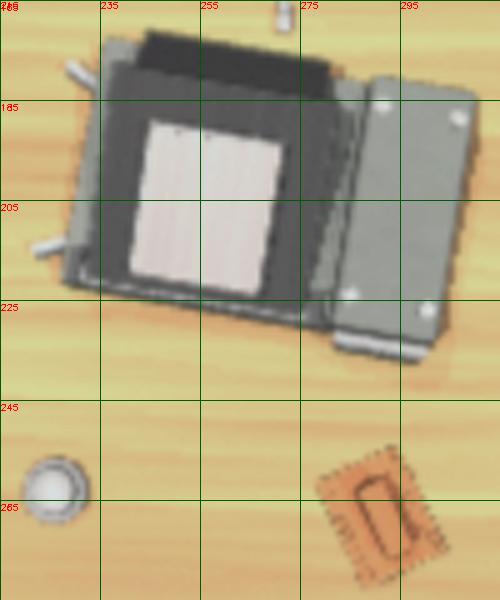

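View pics/sidec.png

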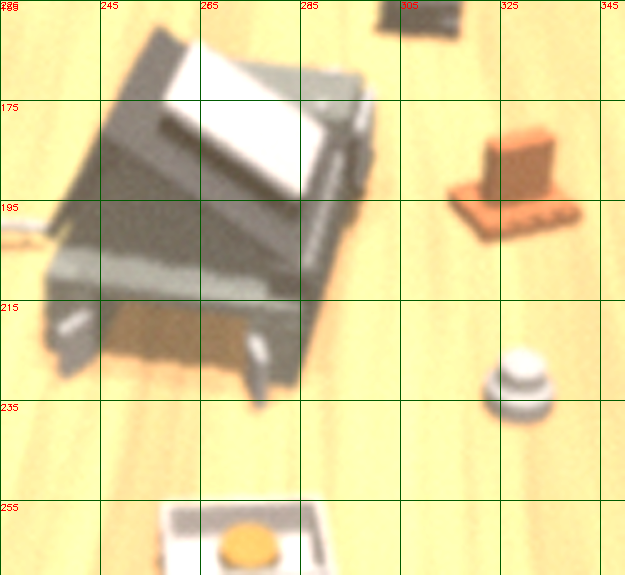

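```bash
cat > h.py <<'E'
import cv2, numpy as np
from bench import r, eyes
np.set_printoptions(precision=4,suppress=True)
C={n:eyes.calibration(n) for n in ("top","side")}
def P(n):
    c=C[n]; return np.array([[c["fx"],0,c["cx"]],[0,c["fy"],c["cy"]],[0,0,1]])@np.c_[c["R"],c["t"]]
def tri(a,b):
    X=cv2.triangulatePoints(P("top"),P("side"),np.atleast_2d(a).T.astype(float),np.atleast_2d(b).T.astype(float)); return (X[:3]/X[3]).T
def plane(n,px,z):
    M=P(n); H=np.c_[M[:,0],M[:,1],M[:,2]*z+M[:,3]]
    return cv2.perspectiveTransform(np.atleast_2d(px).astype(float)[None],np.linalg.inv(H))[0]
def proj(n,X):
    q=np.c_[np.atleast_2d(X),np.ones(len(np.atleast_2d(X)))]@P(n).T; return q[:,:2]/q[:,2:]
def blob(m,roi):
    x0,y0,x1,y1=roi; k=np.zeros_like(m); k[y0:y1,x0:x1]=m[y0:y1,x0:x1]
    cs,_=cv2.findContours(k,cv2.RETR_EXTERNAL,cv2.CHAIN_APPROX_NONE); return max(cs,key=cv2.contourArea)
def quad(c):
    """corners of a contour by line fits to its four sides"""
    h=cv2.convexHull(c); q=cv2.approxPolyN(h,4,ensure_convex=True).reshape(4,2).astype(float)
    pts=c[:,0].astype(float); L=[]
    for i in range(4):
        a,b=q[i],q[(i+1)%4]; d=(b-a)/np.linalg.norm(b-a); s=(pts-a)@d; e=abs((pts-a)@[-d[1],d[0]])
        p=pts[(e<2.5)&(s>3)&(s<np.linalg.norm(b-a)-3)]
        vx,vy,x,y=cv2.fitLine(p.astype(np.float32),cv2.DIST_HUBER,0,.01,.01).ravel(); L.append(np.cross([x,y,1],[x+vx,y+vy,1]))
    o=[np.cross(L[i-1],L[i]) for i in range(4)]; return np.array([p[:2]/p[2] for p in o])
def hsv(im): return cv2.split(cv2.cvtColor(im,cv2.COLOR_BGR2HSV))
E
python3 - <<'E'
from h import *
im={n:cv2.imread(f"pics/{n}0.png") for n in C}
# sensor plate
ct=np.array([[150,121],[284,143],[260,296],[130,272]])/5+[215,165]-.4   # +x+y,+x-y,-x-y,-x+y
cs=np.array([[163,100],[197,38],[326,128],[302,198]])/5+[225,155]-.4
def match(q,g): return np.array([q[np.argmin(np.linalg.norm(q-p,axis=1))] for p in g])
Q={}
for n,g,roi,t in (("top",ct,(232,183,280,230),140),("side",cs,(250,155,295,200),140)):
    h,s,v=hsv(im[n]); c=blob(((v>t)&(s<60)).astype(np.uint8),roi); q=quad(c); Q[n]=match(q,g); print(n,(Q[n]-g).round(1).tolist())
for T,S in ((Q["top"],Q["side"]),(ct,cs)):
    X=tri(T,S); c=X.mean(0); ux=X[0]+X[1]-X[2]-X[3]; uy=X[0]+X[3]-X[1]-X[2]
    print("plate c",c,"dims",np.linalg.norm(ux)/2,np.linalg.norm(uy)/2,"slope",np.arctan2(ux[2],np.hypot(*ux[:2])),"yaw x",np.arctan2(ux[1],ux[0]),"yaw y",np.arctan2(uy[1],uy[0])-np.pi/2)
# column top z=.07 : corners +x+y,+x-y,-x-y
col=np.array([[370,76],[478,93],[440,342],[333,330]])/5+[215,165]-.4
print("column",plane("top",col,.07))
# block: base top face corners in top view, z=.01; rib top
b=np.array([[392,447],[447,548],[365,588],[316,487]])/5+[215,165]-.4
W=plane("top",b,.01);print("block base",W,W.mean(0),[np.linalg.norm(W[i]-W[i-1]) for i in range(4)])
rt=np.array([[379,476],[415,545],[397,558],[357,490]])/5+[215,165]-.4
W=plane("top",rt,.047);print("rib",W,W.mean(0))
rs=np.array([[488,140],[551,130]])/5+[225,155]-.4
print("rib side z.047",plane("side",rs,.047), "tri rib centre",tri(rt.mean(0),[225+519/5-.4,155+136/5-.4]))
# tray
for n,roi in (("top",(130,190,200,240)),("side",(250,245,305,315))):
    h,s,v=hsv(im[n]); c=blob(((v>95)&(s<75)).astype(np.uint8),roi); q=quad(c); Q[n]=q
    W=plane(n,q,.02); print("tray",n,q.round(1).tolist(),"\n",W,W.mean(0),[np.linalg.norm(W[i]-W[i-1]) for i in range(4)])
    k=(v<45).astype(np.uint8); c=blob(k,(95,205,145,235) if n=="top" else (265,295,300,350)); 
    W=plane(n,c[:,0],.03); print("handle",n,cv2.boundingRect(c),W.mean(0),"px",c[:,0].mean(0)); print(" rect",cv2.minAreaRect((plane(n,c[:,0],.048)*1000).astype(np.float32)))
E
```

```text
top [[1.0, 1.7], [-1.4, 1.0], [-1.3, -1.4], [1.0, -0.7]]
side [[0.1, 0.6], [-2.2, 3.4], [5.2, -10.3], [-0.7, -1.0]]
plate c [ 0.5633 -0.0068  0.1078] dims 0.06854066577868727 0.05696068418342994 slope 0.29685579543812024 yaw x -0.13763352376532356 yaw y -0.19565242255830206
plate c [ 0.564  -0.0072  0.1026] dims 0.07690664682358538 0.06048078605223713 slope 0.5779415300608138 yaw x -0.13901116281992823 yaw y -0.1562589956398348
column [[ 0.6336 -0.0815]
 [ 0.6268 -0.1321]
 [ 0.5101 -0.1161]
 [ 0.5142 -0.0668]]
block base [[ 0.4621 -0.0987]
 [ 0.4147 -0.126 ]
 [ 0.3945 -0.087 ]
 [ 0.4418 -0.0624]] [ 0.4283 -0.0935] [np.float64(0.041631050317402565), np.float64(0.05471302238887268), np.float64(0.04392829953169549), np.float64(0.053303487607769234)]
rib [[ 0.4482 -0.0906]
 [ 0.4169 -0.1079]
 [ 0.4107 -0.0996]
 [ 0.4414 -0.0804]] [ 0.4293 -0.0946]
rib side z.047 [[ 0.4441 -0.0874]
 [ 0.4115 -0.1001]] tri rib centre [[ 0.4287 -0.0946  0.0459]]
tray top [[189.0, 225.6], [140.4, 231.8], [137.4, 204.7], [186.3, 198.7]] 
 [[0.5229 0.156 ]
 [0.5045 0.2738]
 [0.5707 0.2856]
 [0.5889 0.166 ]] [0
[... 276 characters left out ...]
32129, 77.05033874511719), 8.748705863952637)
tray side [[288.5, 253.5], [298.7, 305.7], [260.9, 307.3], [256.5, 255.3]] 
 [[0.5229 0.1569]
 [0.5021 0.2906]
 [0.5677 0.3002]
 [0.5879 0.1681]] [0.5451 0.2289] [np.float64(0.06593940104059526), np.float64(0.13532094328592104), np.float64(0.06625052310257042), np.float64(0.13361038457738264)]Traceback (most recent call last):
  File "<stdin>", line 27, in <module>
  File "h.py", line 16, in blob
    cs,_=cv2.findContours(k,cv2.RETR_EXTERNAL,cv2.CHAIN_APPROX_NONE); return max(cs,key=cv2.contourArea)
                                                                             ~~~^^^^^^^^^^^^^^^^^^^^^^^^
ValueError: max() iterable argument is empty
```

The hand-picked corners triangulate the plate to 77 x 60 mm, at (0.564, -0.007, 0.103) with a slope of about 0.58. The acceptor yaw is about -0.135 with its origin at (0.583, -0.010), and the column and plate estimates agree. The tray yaw is +0.153 and its grip point is about (0.529, 0.334). Approaching the tray handle now.

```bash

for i in 1 2 3; do python3 -m inch '{"translation":[[0.85,-0.65,0],[0.85,-0.65,0],[0.85,-0.65,0],[0.85,-0.65,0]],"rot":[[0,0,-0.35],[0,0,-0.35],[0,0,-0.35],[0,0,-0.35]],"jaw":[60,60,60,60]}' 20; done
python3 -m inch '{"translation":[[0.73,-0.62,-0.6],[0.73,-0.62,-0.6],[0.73,-0.62,-0.6],[0.73,-0.62,-0.6],[0.73,-0.62,-0.6]],"rot":[[0,0,0],[0,0,0],[0,0,0],[0,0,0],[0,0,0]],"jaw":[60,60,60,60,60]}'
python3 - <<'E'
from h import *
from scipy.spatial.transform import Rotation as R
s=r.read_state(); M=R.from_quat(s["eef_rot"]).as_matrix(); p=s["ee_pos"]; print(s["time"],p,M[:,1],M[:,2],s["joint_positions"])
yaw=np.arctan2(M[1,1],M[0,1]); yaw=(yaw+np.pi/2)%np.pi-np.pi/2
print("shift",(np.array([.5293,.3339,.026])-p)*10,"rot",(.153-yaw)/1.0472)
im=eyes.camera("side")[230:384,200:400]; cv2.imwrite("pics/s1.png",cv2.resize(im,None,fx=3,fy=3))
E
```

```text
time: 0.5
ee_pos: [0.2881, 0.525, 0.2327]
eef_rot: [0.342, 0.94, -0.001, 0.0]
ft_force: [0.7, 0.8, -0.4]
width: 0.0645
time: 0.9
ee_pos: [0.3737, 0.4595, 0.2324]
eef_rot: [0.508, 0.861, -0.001, -0.0]
ft_force: [-0.2, 1.0, 1.4]
width: 0.06
time: 1.3
ee_pos: [0.4582, 0.3953, 0.2321]
eef_rot: [0.656, 0.755, -0.001, -0.0]
ft_force: [-0.2, -0.0, 0.1]
width: 0.0602
time: 1.8
ee_pos: [0.5291, 0.3367, 0.1724]
eef_rot: [0.653, 0.757, -0.001, -0.001]
ft_force: [0.0, 0.2, 1.4]
width: 0.0599
1.8 [0.5291 0.3367 0.1724] [ 0.9892  0.1466 -0.0032] [-0.0033  0.0003 -1.    ] [-0.855   0.3798  0.2781  1.5473 -0.1103  1.2323 -0.4116]
shift [ 0.0016 -0.0279 -1.4641] rot 0.005630481153244328
```

View pics/s1.png

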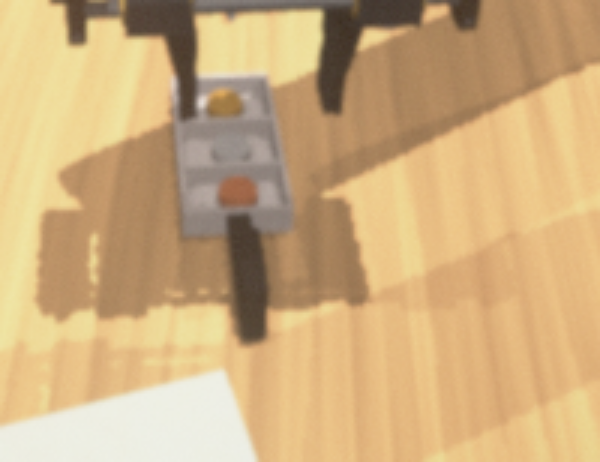

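The fingers straddle the handle and the slugs are in their pockets. I'll descend, grip and check.

```bash

python3 -m inch '{"translation":[[0,-0.03,-0.5],[0,-0.03,-0.9],[0,-0.03,-0.95],[0,-0.03,-0.95]],"rot":[[0,0,0],[0,0,0],[0,0,0],[0,0,0]],"jaw":[50,50,50,50]}'
python3 -m inch '{"translation":[[0,0,-0.25],[0,0,-0.5],[0,0,-0.5],[0,0,-0.5],[0,0,-0.5],[0,0,-0.5],[0,0,-0.5],[0,0,-0.5]],"rot":[[0,0,0],[0,0,0],[0,0,0],[0,0,0],[0,0,0],[0,0,0],[0,0,0],[0,0,0]],"jaw":[50,50,50,30,10,10,10,10]}' 20
```

```text
time: 2.25
ee_pos: [0.5283, 0.3353, 0.0785]
eef_rot: [0.652, 0.758, -0.001, -0.002]
ft_force: [0.3, -0.2, 0.9]
width: 0.0505
time: 3.05
ee_pos: [0.5285, 0.3355, 0.029]
eef_rot: [0.652, 0.758, -0.0, -0.002]
ft_force: [-0.1, 0.1, -0.7]
width: 0.0182
```

```bash

python3 -m inch '{"translation":[[0,0,0],[0,0,0],[0,0,0],[0,0,0]],"rot":[[0,0,0],[0,0,0],[0,0,0],[0,0,0]],"jaw":[8,8,8,8]}' 20
python3 -m inch '{"translation":[[0.12,-0.12,0],[0.24,-0.24,0],[0.36,-0.36,0],[0.48,-0.48,0],[0.6,-0.6,0],[0.72,-0.72,0],[0.85,-0.81,0],[0.9,-0.81,0],[0.9,-0.81,0]],"rot":[[0,0,-0.04],[0,0,-0.08],[0,0,-0.12],[0,0,-0.16],[0,0,-0.2],[0,0,-0.24],[0,0,-0.275],[0,0,-0.275],[0,0,-0.275]],"jaw":[8,8,8,8,8,8,8,8,8]}'
python3 - <<'E'
from h import *
from scipy.spatial.transform import Rotation as R
s=r.read_state(); M=R.from_quat(s["eef_rot"]).as_matrix(); print(s["ee_pos"],np.arctan2(M[1,1],M[0,1]))
im={n:eyes.camera(n) for n in C}
for n in C: cv2.imwrite(f"pics/{n}2.png",im[n])
a=cv2.resize(im["top"][160:250,140:310],(765,405)); b=cv2.resize(im["side"][170:320,190:330],None,fx=2,fy=2)
cv2.imwrite("pics/t2.png",a)
h,sa,v=hsv(im["top"]);c=blob(((v>95)&(sa<75)).astype(np.uint8),(165,195,228,245))
W=cv2.minAreaRect((plane("top",c[:,0],.02)*1000).astype(np.float32)); print(W)
E
```

```text
time: 3.45
ee_pos: [0.5285, 0.3355, 0.029]
eef_rot: [0.652, 0.758, -0.0, -0.002]
ft_force: [0.4, -0.6, -0.5]
width: 0.0135
time: 4.35
ee_pos: [0.6196, 0.2533, 0.0289]
eef_rot: [0.755, 0.656, -0.0, -0.001]
ft_force: [0.9, -1.6, 1.2]
width: 0.0142
[0.6196 0.2533 0.0289] -0.13910434548217085
((580.2501831054688, 138.20187377929688), (37.02875518798828, 125.4794921875), 1.5499123334884644)
```

View pics/t2.png

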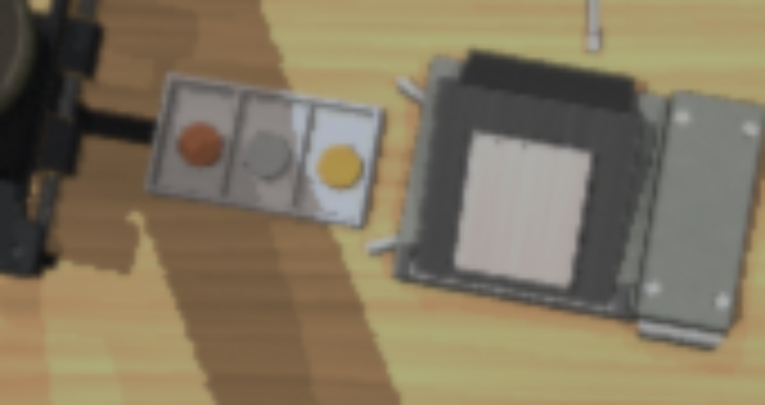

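The tray is lined up with the mouth: its end corners are at (385,108) and (362,226), between the guide tips at (400,82) and (370,248). Now I'll slide it in.

```bash

python3 -m inch '{"translation":[[-0.02,-0.15,0],[-0.04,-0.3,0],[-0.06,-0.45,0],[-0.08,-0.6,0],[-0.1,-0.75,0],[-0.12,-0.89,0],[-0.12,-0.89,0]],"rot":[[0,0,0],[0,0,0],[0,0,0],[0,0,0],[0,0,0],[0,0,0],[0,0,0]],"jaw":[8,8,8,8,8,8,8]}'
python3 -m inch '{"translation":[[-0.02,-0.15,0],[-0.04,-0.3,0],[-0.06,-0.4,0],[-0.065,-0.48,0],[-0.065,-0.48,0]],"rot":[[0,0,0],[0,0,0],[0,0,0],[0,0,0],[0,0,0]],"jaw":[8,8,8,8,8]}'
python3 -m inch '{"translation":[[0,-0.02,0],[0,-0.04,0],[-0.01,-0.06,0],[-0.01,-0.06,0]],"rot":[[0,0,0],[0,0,0],[0,0,0],[0,0,0]],"jaw":[8,8,8,8]}'
```

```text
time: 5.15
ee_pos: [0.6067, 0.1618, 0.029]
eef_rot: [0.755, 0.655, -0.001, -0.001]
ft_force: [0.9, -0.6, -0.2]
width: 0.0139
time: 5.65
ee_pos: [0.6001, 0.1121, 0.029]
eef_rot: [0.756, 0.655, -0.001, -0.001]
ft_force: [0.1, -1.5, -0.6]
width: 0.0138
time: 6.05
ee_pos: [0.6, 0.1105, 0.0297]
eef_rot: [0.755, 0.656, 0.001, -0.001]
ft_force: [2.9, 10.8, -1.0]
width: 0.0137
```

The tray reached the stop, with 10.8 N and the grip at acceptor y=121.5 mm, which is the expected home position. Next I'll release, lift and move over the block.

```bash

python3 -m inch '{"translation":[[0,0.01,0],[0,0.01,0],[0,0.01,0],[0,0.01,0],[0,0.01,0.4],[0,0.01,0.8],[0,0.01,0.9],[0,0.01,0.9]],"rot":[[0,0,0],[0,0,0],[0,0,0],[0,0,0],[0,0,0],[0,0,0],[0,0,0],[0,0,0]],"jaw":[45,45,45,45,45,45,45,45]}'
python3 -m inch '{"translation":[[0,0,0.4],[0,0,0.8],[-0.35,-0.4,0.8],[-0.7,-0.8,0.8],[-0.9,-0.95,0.8],[-0.9,-0.95,0.8]],"rot":[[0,0,0],[0,0,-0.1],[0,0,-0.2],[0,0,-0.3],[0,0,-0.4],[0,0,-0.45]],"jaw":[45,45,45,45,45,45]}'
python3 -m inch '{"translation":[[-0.3,-0.4,0],[-0.6,-0.8,0],[-0.81,-1,0],[-0.81,-1,-0.3],[-0.81,-1,-0.6],[-0.81,-1,-0.6]],"rot":[[0,0,-0.1],[0,0,-0.2],[0,0,-0.3],[0,0,-0.4],[0,0,-0.43],[0,0,-0.43]],"jaw":[45,45,45,45,45,45]}'
cat > look.py <<'E'
from h import *
from scipy.spatial.transform import Rotation as R
s=r.read_state(); M=R.from_quat(s["eef_rot"]).as_matrix(); p=s["ee_pos"]; print(s["time"],p,"jaw",np.arctan2(M[1,1],M[0,1]),"z",M[:,2],s["joint_positions"],s["ft_force"],s["torque"],s["width"])
E
python3 - <<'E'
from look import *
print("shift",(np.array([.429,-.0945,.027])-p)*10,"rot",(-1.066-np.arctan2(M[1,1],M[0,1]))/1.0472)
T=eyes.camera("top");S=eyes.camera("side"); cv2.imwrite("pics/top3.png",T);cv2.imwrite("pics/side3.png",S)
a=cv2.resize(T[150:290,150:320],None,fx=2.4,fy=2.4);b=cv2.resize(S[140:290,230:350],(384,480)); a=cv2.copyMakeBorder(a,0,480-a.shape[0],0,0,0); cv2.imwrite("pics/m3.png",np.hstack([a,b]))
E
```

```text
time: 6.85
ee_pos: [0.6011, 0.1114, 0.1215]
eef_rot: [0.755, 0.656, 0.003, -0.001]
ft_force: [-0.3, 0.9, -0.2]
width: 0.0451
time: 7.45
ee_pos: [0.508, 0.0127, 0.2]
eef_rot: [0.889, 0.458, 0.002, -0.001]
ft_force: [0.6, 0.8, -0.6]
width: 0.0449
time: 8.05
ee_pos: [0.4238, -0.0873, 0.136]
eef_rot: [0.969, 0.247, -0.002, -0.001]
ft_force: [-0.5, -0.8, 0.8]
width: 0.0451
8.05 [ 0.4238 -0.0873  0.136 ] jaw -1.0712917526934436 z [-0.0043  0.0007 -1.    ] [-0.5025 -0.0371  0.5987  2.0881  0.0233  1.0886 -0.9863] [-0.5021 -0.8001  0.7905] [-0.0745  0.1791  0.0223] 0.04511001695129748
shift [ 0.052  -0.072  -1.0902] rot 0.005053239776015573
```

View pics/m3.png

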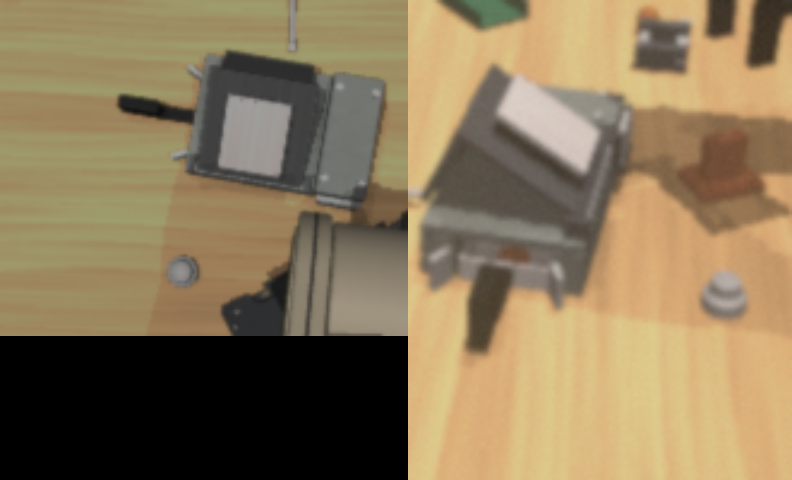

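The tray is seated in the bay with the slugs visible and its handle straight, and the block is untouched. Now grasping the block.

```bash

python3 -m inch '{"translation":[[0.05,-0.07,-0.3],[0.05,-0.07,-0.6],[0.05,-0.07,-0.8],[0.05,-0.07,-0.8]],"rot":[[0,0,0.005],[0,0,0.005],[0,0,0.005],[0,0,0.005]],"jaw":[45,45,45,45]}'
python3 -m inch '{"translation":[[0,0,-0.15],[0,0,-0.29],[0,0,-0.29],[0,0,-0.29],[0,0,-0.29],[0,0,-0.29],[0,0,-0.29],[0,0,-0.29],[0,0,-0.29],[0,0,-0.29]],"rot":[[0,0,0],[0,0,0],[0,0,0],[0,0,0],[0,0,0],[0,0,0],[0,0,0],[0,0,0],[0,0,0],[0,0,0]],"jaw":[45,45,45,25,8,8,8,8,8,8]}' 35
python3 look.py
```

```text
time: 8.55
ee_pos: [0.4306, -0.0941, 0.0586]
eef_rot: [0.968, 0.251, -0.001, -0.0]
ft_force: [0.4, 0.1, -0.1]
width: 0.0449
time: 9.55
ee_pos: [0.4307, -0.094, 0.0299]
eef_rot: [0.968, 0.251, -0.001, -0.0]
ft_force: [-2.2, 2.1, 5.7]
width: 0.0138
9.55 [ 0.4307 -0.094   0.0299] jaw -1.0625505583402919 z [-0.0025  0.0003 -1.    ] [-0.4605  0.187   0.6161  2.1639 -0.1457  0.8323 -0.8164] [-2.213   2.1352  5.7486] [ 0.2129  0.5647 -0.043 ] 0.013844428248579668
```

Gripped at 13.8 mm width, with the TCP 30 mm above the underside. I'll lift, start the yaw and re-measure the plate more sharply.

```bash

python3 -m inch '{"translation":[[0,0,0.3],[0,0,0.6],[0,0,0.9],[0,0,1],[0,0,1]],"rot":[[0,0,0],[0,0,0],[0,0,0],[0,0,0],[0,0,0]],"jaw":[8,8,8,8,8]}'
python3 -m inch '{"translation":[[0,0,0.3],[0,0,0.6],[0,0,0.8],[0.1,0.1,0.8],[0.1,0.1,0.8],[0.1,0.1,0.8]],"rot":[[0,0,-0.12],[0,0,-0.24],[0,0,-0.36],[0,0,-0.48],[0,0,-0.6],[0,0,-0.617]],"jaw":[8,8,8,8,8,8]}'
python3 - <<'E'
from look import *
for n,k,g,roi in (("top",0,[[150,121],[284,143],[260,296],[130,272]],(232,180,280,230)),("side",3,[[163,100],[197,38],[326,128],[302,198]],(250,155,295,200)),("top",3,0,(232,180,280,230)),("side",0,0,(250,155,295,200))):
    im=cv2.imread(f"pics/{n}{k}.png"); im=cv2.resize(im,None,fx=4,fy=4,interpolation=cv2.INTER_CUBIC)
    x0,y0,x1,y1=roi; g0=cv2.cvtColor(im,cv2.COLOR_BGR2GRAY); sub=im[y0*4:y1*4,x0*4:x1*4]
    h,sa,v=hsv(im); t,_=cv2.threshold(v[y0*4:y1*4,x0*4:x1*4],0,255,cv2.THRESH_OTSU)
    for tt in (t,t+20):
        m=((v>tt)&(sa<70)).astype(np.uint8); m=cv2.morphologyEx(m,cv2.MORPH_OPEN,np.ones((15,15)))
        c=blob(m,[4*a for a in roi]); q=(quad(c)+.5)/4-.5; print(n,k,tt,q.round(2).tolist(),cv2.contourArea(c)/16)
print("hand top",(np.array([[150,121],[284,143],[260,296],[130,272]])/5+[215,165]-.4).tolist()); print("hand side",(np.array([[163,100],[197,38],[326,128],[302,198]])/5+[225,155]-.4).tolist())
E
```

```text
time: 10.05
ee_pos: [0.4313, -0.0938, 0.1305]
eef_rot: [0.968, 0.252, 0.0, -0.001]
ft_force: [0.2, -0.1, -3.0]
width: 0.0134
time: 10.65
ee_pos: [0.4407, -0.0836, 0.2086]
eef_rot: [0.998, -0.07, -0.001, -0.0]
ft_force: [0.3, 0.8, -2.6]
width: 0.0137
10.65 [ 0.4407 -0.0836  0.2086] jaw -1.7103970960156138 z [-0.0025  0.0005 -1.    ] [-0.5055 -0.0813  0.5717  1.9609  0.0459  1.2519 -1.6603] [ 0.3329  0.7634 -2.5863] [-0.0189  0.1583  0.0124] 0.013702610830660966
top 0 108.0 [[270.88, 193.47], [265.97, 223.35], [240.51, 218.95], [244.66, 189.03]] 789.78125
top 0 128.0 [[270.37, 193.86], [265.64, 222.92], [240.87, 218.61], [244.91, 189.49]] 745.625
side 3 157.0 [[289.53, 180.39], [284.81, 193.81], [257.19, 174.97], [264.58, 159.19]] 467.96875
side 3 177.0 [[289.07, 180.45], [284.68, 193.15], [257.66, 174.74], [263.9, 161.68]] 421.34375
top 3 110.0 [[270.88, 193.42], [266.02, 223.33], [240.53, 218.99], [244.58, 189.01]] 791.3125
top 3 130.0 [[270.56, 193.84], [265.6, 222.9], [240.83, 218.67], [244.92, 189.36]] 750.78125
side 0 153.0 [[289.6, 180.34], [284.78, 193.77], [257.23, 174.88], [264.59, 159.29]] 465.53125
side 0 173.0 [[289.08, 180.53], [284.57, 193.03], [257.77, 174.65], [263.98, 161.69]] 417.34375
hand top [[244.6, 188.79999999999998], [271.40000000000003, 193.2], [266.6, 223.79999999999998], [240.6, 219.0]]
hand side [[257.20000000000005, 174.6], [264.0, 162.2], [289.8, 180.2], [285.0, 194.2]]
```

```bash
python3 - <<'E'
from h import *
from scipy.spatial.transform import Rotation as R
T=np.array([[244.62,189.02],[270.88,193.45],[266.0,223.34],[240.52,218.97]]); S=np.array([[257.2,174.9],[264.1,161.9],[289.57,180.36],[284.8,193.8]])
X=tri(T,S); L=np.array([[38,30,0],[38,-30,0],[-38,-30,0],[-38,30,0]])/1000
print(X)
for idx in ([0,1,2,3],[0,2,3]):
    Y=X[idx];l=L[idx]; Ro,e=R.align_vectors(Y-Y.mean(0),l-l.mean(0)); c=Y.mean(0)-Ro.apply(l.mean(0)); M=Ro.as_matrix()
    print("c",c,"rms",e,"slope",np.arcsin(M[2,0]),"yaw",np.arctan2(M[1,0],M[0,0]),"ytilt",M[2,1],"edges",np.linalg.norm(X[0]-X[3]),np.linalg.norm(X[1]-X[2]),np.linalg.norm(X[0]-X[1]),np.linalg.norm(X[2]-X[3]))
    print((proj("top",c+Ro.apply(L))-T).round(2).tolist(),(proj("side",c+Ro.apply(L))-S).round(2).tolist())
E
```

```text
[[ 0.6004  0.0181  0.1226]
 [ 0.5907 -0.0403  0.1251]
 [ 0.5282 -0.0313  0.0828]
 [ 0.5371  0.0273  0.0818]]
c [ 0.5641 -0.0065  0.1031] rms 0.001137255586460149 slope 0.5789426019668515 yaw -0.14171451094125634 ytilt -0.028416492017461117 edges 0.07588308328929078 0.07601724902397057 0.05927428274813943 0.05927528257799371
[[-0.22, 0.16], [0.13, 0.61], [0.13, 0.52], [-0.1, 0.05]] [[-0.25, -0.1], [-0.79, -0.05], [-0.3, -0.25], [-0.36, 0.15]]
c [ 0.5642 -0.0067  0.1027] rms 0.0006400863133307371 slope 0.568034239963672 yaw -0.14566615482624062 ytilt -0.014979865048340826 edges 0.07588308328929078 0.07601724902397057 0.05927428274813943 0.05927528257799371
[[-0.08, 0.1], [0.29, 0.46], [0.15, 0.5], [-0.12, 0.12]] [[-0.32, -0.04], [-0.99, 0.3], [-0.35, -0.11], [-0.26, 0.02]]
```

```bash

python3 -m inch '{"translation":[[0.2,0.2,0],[0.4,0.4,0],[0.6,0.6,0],[0.87,0.82,0],[0.87,0.82,0],[0.87,0.82,-0.25],[0.87,0.82,-0.46],[0.87,0.82,-0.46],[0.87,0.82,-0.46]],"rot":[[-0.02,-0.13,0],[-0.04,-0.26,0],[-0.06,-0.39,0],[-0.077,-0.546,0],[-0.077,-0.546,0],[-0.077,-0.546,0],[-0.077,-0.546,0],[-0.077,-0.546,0],[-0.077,-0.546,0]],"jaw":[8,8,8,8,8,8,8,8,8]}'
python3 - <<'E'
from look import *
T=eyes.camera("top");S=eyes.camera("side"); cv2.imwrite("pics/top4.png",T);cv2.imwrite("pics/side4.png",S)
a=cv2.resize(T[160:250,190:310],(480,360),interpolation=cv2.INTER_CUBIC);b=cv2.resize(S[130:230,225:315],(540,600),interpolation=cv2.INTER_CUBIC); 
cv2.imwrite("pics/m4.png",b)
sl=np.arcsin(M[0,2]/np.cos(.14)); d=M[:,2]; tgt=np.array([.5642,-.0067,.103])-.0299*d+.0015*np.array([.831,-.117,.544]); print("tilt",sl,"to contact",(tgt-p)*10,"d",d)
E
```

```text
time: 11.55
ee_pos: [0.5272, -0.0023, 0.162]
eef_rot: [0.957, -0.066, 0.282, 0.021]
ft_force: [0.7, 0.0, -2.9]
width: 0.0136
11.55 [ 0.5272 -0.0023  0.162 ] jaw -1.709987994997585 z [ 0.5363 -0.077  -0.8405] [-0.4942 -0.2034  0.2696  2.2983  0.4856  0.5455 -2.2793] [ 0.6688  0.0175 -2.8532] [ 0.1149  1.0728 -0.0564] 0.013579143965624709
tilt 0.5723177991199245 to contact [ 0.2224 -0.0227 -0.3306] d [ 0.5363 -0.077  -0.8405]
```

View pics/m4.png

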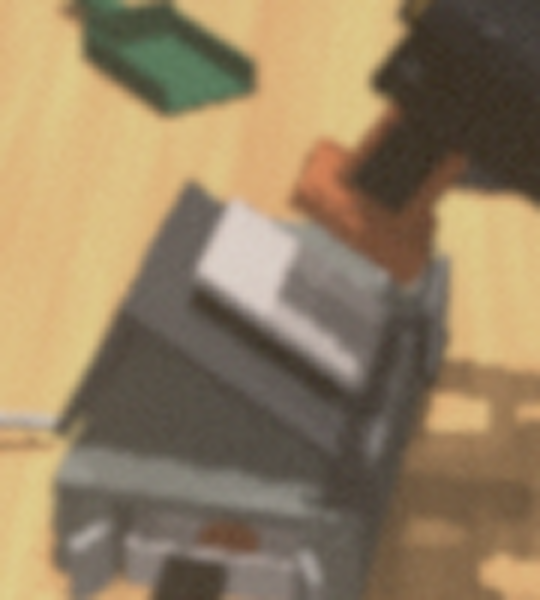

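The block hovers over the plate, roughly parallel to it, with its near lower edge running (295,205) to (405,280) in the crop. I'll move closer to about 6 mm off and look again.

```bash

python3 -m inch '{"translation":[[0.05,-0.005,-0.08],[0.1,-0.01,-0.15],[0.15,-0.015,-0.22],[0.19,-0.018,-0.28],[0.19,-0.018,-0.28],[0.19,-0.018,-0.28]],"rot":[[0,0,0],[0,0,0],[0,0,0],[0,0,0],[0,0,0],[0,0,0]],"jaw":[8,8,8,8,8,8]}'
python3 - <<'E'
from look import *
T=eyes.camera("top");S=eyes.camera("side"); cv2.imwrite("pics/top5.png",T);cv2.imwrite("pics/side5.png",S)
b=cv2.resize(S[145:205,240:310],(700,600),interpolation=cv2.INTER_CUBIC); 
cv2.imwrite("pics/m5.png",cv2.convertScaleAbs(b,alpha=1.3))
d=M[:,2]; tgt=np.array([.5642,-.0067,.103])-.0299*d+.0015*np.array([.831,-.117,.544]); print("to contact",(tgt-p)*10)
# predicted block base corners (near side, bottom) in crop px
u=M[:,0]*np.sign(M[0,0]); y=np.cross(-d,u); c=p+.0299*d-.0015*u
for z in (0,.01): print("pred",z,((proj("side",np.array([c+a*.028*u+.022*y-z*d for a in (1,-1)]))-[240,145]+.5)*10-.5).round().tolist())
print("plate",((np.array([[257.2,174.9],[264.1,161.9],[289.57,180.36],[284.8,193.8]])-[240,145]+.5)*10-.5).tolist())
E
```

```text
time: 12.25
ee_pos: [0.547, -0.0037, 0.1352]
eef_rot: [0.957, -0.067, 0.283, 0.02]
ft_force: [0.6, -0.4, -1.6]
width: 0.0139
12.25 [ 0.547  -0.0037  0.1352] jaw -1.7102153475435418 z [ 0.5382 -0.0763 -0.8393] [-0.4889 -0.107   0.2922  2.2877  0.492   0.4526 -2.2897] [ 0.5983 -0.3619 -1.6476] [0.1163 1.0895 0.0263] 0.01392866728090169
to contact [ 0.0231 -0.0091 -0.0626]
pred 0 [[230.0, 286.0], [433.0, 426.0]]
pred 0.01 [[254.0, 256.0], [458.0, 398.0]]
plate [[176.4999999999999, 303.50000000000006], [245.50000000000023, 173.50000000000006], [500.19999999999993, 358.10000000000014], [452.5000000000001, 492.5000000000001]]
```

View pics/m5.png

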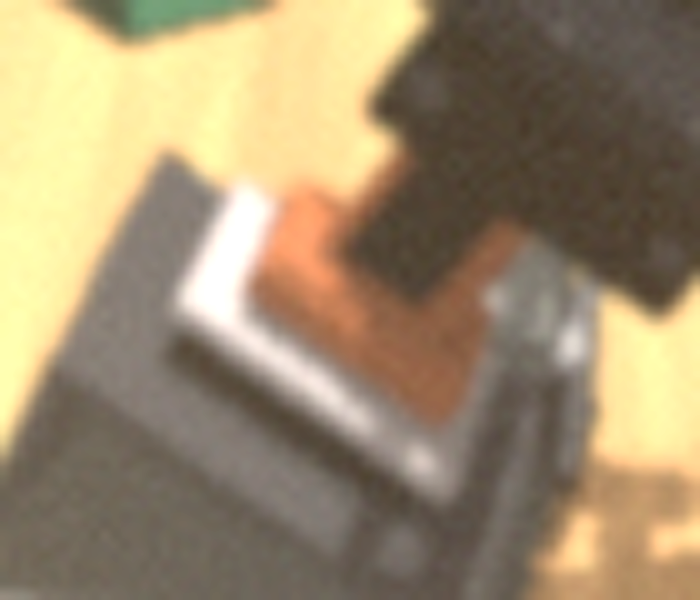

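The block edge, (248,295) to (440,425), has slope 0.68, which matches the plate edge at 0.685. It is parallel and centred, so I'll press in small steps along the normal while watching the force.

```bash

python3 -m inch '{"translation":[[0.011,-0.004,-0.017],[0.022,-0.006,-0.034],[0.027,-0.006,-0.042],[0.027,-0.006,-0.042],[0.027,-0.006,-0.042],[0.027,-0.006,-0.042]],"rot":[[0,0,0],[0,0,0],[0,0,0],[0,0,0],[0,0,0],[0,0,0]],"jaw":[8,8,8,8,8,8]}'
python3 look.py
python3 -m inch '{"translation":[[0.006,-0.001,-0.009],[0.011,-0.002,-0.017],[0.011,-0.002,-0.017],[0.011,-0.002,-0.017]],"rot":[[0,0,0],[0,0,0],[0,0,0],[0,0,0]],"jaw":[8,8,8,8]}'
python3 look.py
```

```text
time: 12.95
ee_pos: [0.5499, -0.0041, 0.1316]
eef_rot: [0.957, -0.067, 0.283, 0.02]
ft_force: [-0.3, 0.3, -2.6]
width: 0.0137
12.95 [ 0.5499 -0.0041  0.1316] jaw -1.7101081784423355 z [ 0.5391 -0.0758 -0.8388] [-0.4877 -0.0937  0.2957  2.286   0.4921  0.4389 -2.2899] [-0.3304  0.2523 -2.6369] [0.1181 1.1052 0.0477] 0.013747906844944277
time: 13.35
ee_pos: [0.5511, -0.0043, 0.13]
eef_rot: [0.957, -0.067, 0.283, 0.02]
ft_force: [-2.6, 0.2, 0.2]
width: 0.014
13.35 [ 0.5511 -0.0043  0.13  ] jaw -1.7100256253733828 z [ 0.5393 -0.0757 -0.8387] [-0.4872 -0.0879  0.2969  2.2851  0.4921  0.4334 -2.2901] [-2.5692  0.1962  0.1598] [0.0954 1.2768 0.0008] 0.013989695066544747
```

Contact: the normal force rose by about 3.7 N. Pressing about 4.5 mm more.

```bash

python3 -m inch '{"translation":[[0.006,-0.001,-0.009],[0.011,-0.002,-0.017],[0.013,-0.002,-0.02],[0.013,-0.002,-0.02],[0.013,-0.002,-0.02]],"rot":[[0,0,0],[0,0,0],[0,0,0],[0,0,0],[0,0,0]],"jaw":[8,8,8,8,8]}'
python3 look.py
python3 -m inch '{"translation":[[0.006,-0.001,-0.009],[0.011,-0.002,-0.017],[0.013,-0.002,-0.02],[0.013,-0.002,-0.02],[0.013,-0.002,-0.02]],"rot":[[0,0,0],[0,0,0],[0,0,0],[0,0,0],[0,0,0]],"jaw":[8,8,8,8,8]}'
python3 look.py
python3 - <<'E'
from look import *
T=eyes.camera("top");S=eyes.camera("side")
b=np.hstack([cv2.resize(S[145:205,240:300],(500,500),interpolation=cv2.INTER_CUBIC),cv2.resize(T[180:240,225:280],(300,327)) if 0 else np.zeros((500,1,3),np.uint8)])
cv2.imwrite("pics/m6.png",cv2.convertScaleAbs(b,alpha=1.3)); cv2.imwrite("pics/top6.png",T)
E
```

```text
time: 13.85
ee_pos: [0.5524, -0.0044, 0.128]
eef_rot: [0.957, -0.067, 0.283, 0.02]
ft_force: [-3.9, 1.0, 2.6]
width: 0.014
13.85 [ 0.5524 -0.0044  0.128 ] jaw -1.7099547316193917 z [ 0.5393 -0.0757 -0.8387] [-0.4867 -0.081   0.2984  2.2842  0.4922  0.427  -2.2905] [-3.9197  0.9651  2.6453] [ 0.0769  1.4061 -0.0918] 0.013976331673133727
time: 14.35
ee_pos: [0.5536, -0.0046, 0.1261]
eef_rot: [0.957, -0.067, 0.283, 0.02]
ft_force: [-5.7, 1.5, 5.1]
width: 0.0138
14.35 [ 0.5536 -0.0046  0.1261] jaw -1.7100984835547046 z [ 0.5393 -0.0757 -0.8387] [-0.4862 -0.0742  0.2998  2.2833  0.4922  0.4209 -2.2909] [-5.6581  1.5251  5.0579] [ 0.1116  1.6563 -0.0924] 0.013799603902839698
14.35 [ 0.5536 -0.0046  0.1261] jaw -1.7100984835547046 z [ 0.5393 -0.0757 -0.8387] [-0.4862 -0.0742  0.2998  2.2833  0.4922  0.4209 -2.2909] [-5.6581  1.5251  5.0579] [ 0.1116  1.6563 -0.0924] 0.013799603902839698
```

View pics/m6.png

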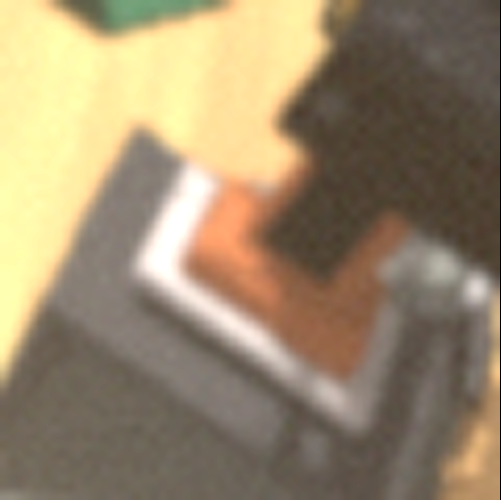

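The block sits on the plate, parallel as far as I can see (block edge slope 0.685, plate edge about 0.70), and the normal force is about 9.6 N. The moment suggests the pressure centre is towards the low edge, so I'll probe the tilt with small turns.

```bash
cat > chk.py <<'E'
from look import *
dF=s["ft_force"]-[0,0,-2.5]; dT=s["torque"]-[.118,1.10,.04]; n=-M[:,2]; u=M[:,0]*np.sign(M[0,0]); y=np.cross(n,u)
print("TILT",np.arctan2(M[0,2]/np.cos(.14),-M[2,2]),"N",dF@n,"Fu",dF@u,"Fy",dF@y,"Ty",dT@y,"Tu",dT@u)
E
for i in 1 2 3; do python3 -m inch '{"translation":[[0,0,0],[0,0,0],[0,0,0],[0,0,0]],"rot":[[0.001,0.01,0],[0.002,0.015,0],[0.002,0.015,0],[0.002,0.015,0]],"jaw":[8,8,8,8]}' >/dev/null; python3 chk.py | grep TILT; done
```

```text
TILT 0.5603433744891623 N 9.816172816007706 Fu -1.3036008326962356 Fy -0.9532031857580164 Ty 0.1354784445384199 Tu -0.2780176979012266
TILT 0.545135591009057 N 9.650974506123603 Fu -1.086752903380269 Fy -0.958683334042937 Ty -0.012422325607248385 Tu -0.2553521778117281
TILT 0.5299796451353812 N 9.472350227237452 Fu -2.006398002037241 Fy -0.6582294251275097 Ty 0.052808079640881 Tu -0.310081437083321
```

The pressure centre flips between tilts of about 0.575 (low edge) and 0.53 (high edge), so flush is about 0.558. I'll turn back to there and check.

```bash

python3 -m inch '{"translation":[[0,0,0],[0,0,0],[0,0,0],[0,0,0],[0,0,0]],"rot":[[-0.002,-0.013,0],[-0.004,-0.027,0],[-0.004,-0.027,0],[-0.004,-0.027,0],[-0.004,-0.027,0]],"jaw":[8,8,8,8,8]}'; python3 chk.py
python3 - <<'E'
from look import *
T=eyes.camera("top");S=eyes.camera("side")
for i in (T,S): pass
a=cv2.resize(S[140:240,225:310],(510,600),interpolation=cv2.INTER_CUBIC);cv2.imwrite("pics/m7.png",cv2.convertScaleAbs(a,alpha=1.3))
d=M[:,2]; print("block centre",p+.0299*d, "plate sunk 5mm",np.array([.5642,-.0067,.103])+.005*d)
E
```

```text
time: 16.15
ee_pos: [0.5538, -0.0047, 0.1266]
eef_rot: [0.959, -0.067, 0.274, 0.019]
ft_force: [-8.0, 0.8, 4.1]
width: 0.0139
16.15 [ 0.5538 -0.0047  0.1266] jaw -1.7103228018018832 z [ 0.5239 -0.0738 -0.8486] [-0.4919 -0.0688  0.3101  2.2684  0.4486  0.4417 -2.2461] [-7.963   0.8163  4.0789] [ 0.1909  1.7417 -0.0697] 0.01387488632106505
TILT 0.5574848942870356 N 9.814640528701043 Fu -3.3073982989254835 Fy -0.3010716290195275 Ty 0.6456718901915826 Tu -0.07245606558566488
16.15 [ 0.5538 -0.0047  0.1266] jaw -1.7103228018018832 z [ 0.5239 -0.0738 -0.8486] [-0.4919 -0.0688  0.3101  2.2684  0.4486  0.4417 -2.2461] [-7.963   0.8163  4.0789] [ 0.1909  1.7417 -0.0697] 0.01387488632106505
block centre [ 0.5694 -0.0069  0.1012] plate sunk 5mm [ 0.5668 -0.0071  0.0988]
```

View pics/m7.png

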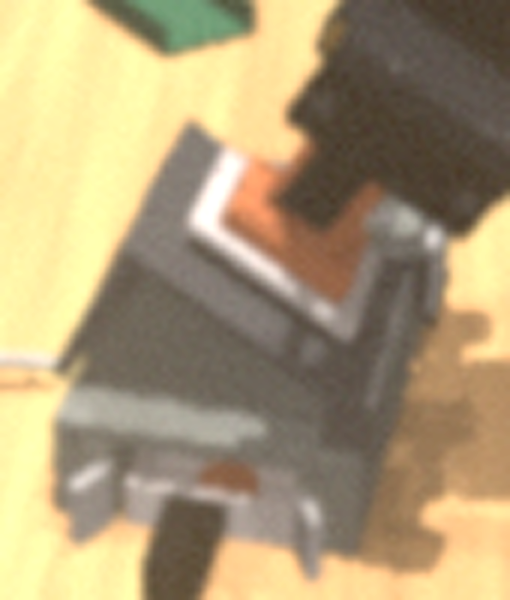

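The block lies flush with even margins all round (plate corners at (190,225) and (350,340), block edge from (222,218) to (345,308)), and the tray is home. N is about 9.8 N, roughly 5.5 mm of sink. I'll hold briefly, check and hand in.

```bash

python3 -m inch '{"translation":[[0,0,0],[0,0,0],[0,0,0],[0,0,0],[0,0,0],[0,0,0]],"rot":[[0,0,0],[0,0,0],[0,0,0],[0,0,0],[0,0,0],[0,0,0]],"jaw":[8,8,8,8,8,8]}' && python3 chk.py | grep TILT && python3 -c "
from bench import r
print(r.close_job())"
```

```text
time: 16.85
ee_pos: [0.5537, -0.0046, 0.1266]
eef_rot: [0.959, -0.067, 0.274, 0.019]
ft_force: [-6.5, 0.9, 4.1]
width: 0.0136
TILT 0.5573710255516292 N 9.041786620951125 Fu -2.1222094656162125 Fy -0.005798021436446819 Ty 0.33152158294157824 Tu -0.14335499620951514
the job is handed in; nothing more can be done
None
```

The job is handed in, but no verdict is reported, so success rests on my own checks.

- **Tray:** I slid it in by its handle until it met the stop with about 11 N, at the expected home position. The copper slug is visible in the last picture. I did not see the other two after the tray went in.
- **Block:** It is still gripped, with fingers closed at 13.6 mm and about 4 mm from `block_grip`. It is pressed with about 9 N along the plate's normal, which by the spring figures means roughly 5 mm of sink.
- **Centring:** The last side picture shows the margins centred to about 1 mm along the slope. The pose arithmetic put the block about 2 mm up the slope. Both are well inside the 9 mm limit.
- **Tilt:** The cameras gave a plate slope of 0.57–0.58 rad, while the turns I made while pressing gave about 0.557. I finished at 0.557, and the gap is inside the 0.04 rad limit.
- **Leftover readings:** A sideways friction force of about 2 N and a small moment remained at the end. I put the moment down to that friction, but did not prove it.
- **Bystanders:** I moved nothing near them, but did not re-measure their positions at the end. The job took about 17 s on the robot's clock, of the 64 s allowed.

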